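# Zero the pack comparator on its master, then gauge the battery pack

## Task

Check the battery pack's thickness against the master on the dial comparator. Slide the aluminium master block in under the sprung plunger, gently but fully home against the back stop's screw, let go of it and turn the dial's rim until the red zero mark lies exactly under the needle. Then draw the master out, lay it flat in the middle of its grey felt, and slide the battery pack in its place under the plunger, gently but fully home against the stop, leaving it there with the zero as you set it and never ramming the stop or the plunger nor disturbing the wheel, the bottle or the screwdriver.

Things in the scene. Friction and masses are not known exactly. Their poses are not given: they have to be found in the camera images.
- gauge: Dial comparator, bolted down: a steel bed, top 14 mm above the table, with a column (118 mm high, at x = +105 mm) and an arm (22 mm wide, 69 to 85 mm above the table) carrying a dial that faces straight up. Origin: on the table, on the axis of plunger and dial. +x runs along the lane from the entry end to the stop; the bed spans x -215 to +135 mm, y -55 to +55 mm.
- guide_mouth (a point): Point on the bed's top, mid-lane, at the mouth of two low guides 10 mm high, 36 mm before the plunger's axis. The guides' inner faces are 50 mm apart from 20 mm before that axis to 50 mm beyond it; from there back to this mouth they flare to 63 mm apart. Outer faces at y = -33 and +33 mm, 40 at the mouth. Sliding a block on the bed takes 1 to 3 N, with the foot on it 2 to 6 N.
- stop: Back stop across the lane's end: brass block 14 x 40 x 22 mm, front face 56 mm beyond the plunger's axis, whose locked stop screw (13 mm white nylon button, 12 mm above the bed) sticks out of that face towards the plunger by 8.5 to 24.5 mm, differing each day and not measured: feel for it. Home = end face on the button. Origin: bottom middle of the brass face; +x away from the plunger.
- master: Aluminium master block with blue bands near its ends, 139 x 47 x 25.0 mm (its x, y, z), 0.3 to 0.5 kg, both ends alike, with 3 mm chamfers along their top edges. Starts on the bed's entry end, roughly in line with the lane, short of the plunger. Origin: centre of its underside.
- pack: Hard-case battery pack, black with an orange sleeve and white patch, 139 x 47 x 25.8 mm (its x, y, z), 0.2 to 0.4 kg, ends and chamfers as on the master. Lies flat on the table to the left or right of the gauge; may go in either end first. Origin: centre of its underside.
- felt: Grey felt mat for the master, fixed, 175 x 85 x 3 mm, on the table on the other side of the gauge from the pack. Origin: centre of its underside; +x along its length.
- plunger: Sprung plunger of the dial. Origin: lowest point of its convex brass foot (20 mm across, 12 mm radius). Free, it hangs 22.5 mm above the bed, so a block's end must lift it 2.5 to 3.3 mm as it slides under: some 2 to 5 N of extra push until the foot rides on top. The spring presses with 2 to 3 N. It moves only up and down (9 mm).
- bezel: The dial's knurled black rim, 54 mm across, 14 mm high. Origin: centre of its underside, 101 mm above the table (rim top 115 mm). It can be gripped on both sides from above, turns stiffly (0.06 N m) either way about the vertical axis, carries the white face and scale with it and stays where left. The fixed case below it is 48 mm across, 16 mm high.
- zero_mark (a point): The red zero mark on the dial face (10 x 3.4 mm radial bar): its point 20 mm from the dial's axis, 112.5 mm above the table. It turns with the bezel. It starts 20 to 85 degrees anticlockwise (seen from above) of where the needle comes to stand on the master.
- needle_tip (a point): Point of the black needle 20 mm from the dial's axis, at the height of zero_mark. The needle turns clockwise (seen from above) as the plunger rises, one full turn for 10 mm; turning the bezel does not move it. A short tail, 4 mm, points the other way.
- wheel: Bystander: model car wheel, black tyre and white disc, lying flat, 63 mm across, 26 mm high. Origin: centre of its underside.
- additive: Bystander: small white bottle with red label, 34 mm across, 85 mm tall. Origin: centre of its underside.
- driver: Bystander: screwdriver with a gold handle, 170 mm long, lying on the table along its x. Origin: its underside.
There are look-alikes about, which are no part of the job. Several things have the shape of the master; the one meant has the colours described above.

How it is judged:
By the outcome, as a careful person would: the job done as asked, in the order asked, and still so for the second after the job is handed in, with the robot touching nothing.
It also fails if it takes over 72 s, if anything falls off the work surface, if the arm or the gripper's body presses on something with over 40 N, if the wrist force passes 120 N, or if a joint passes its speed limit or range.

## Robot

A 6-joint arm with a two-finger parallel gripper is mounted at the origin on the work surface. World frame = base frame: x ahead of the robot, y to its left, z up, the work surface at z = 0. Lengths are in m, angles in degrees, forces in N, time in s.
With the tool pointing down it reaches from about 0.275 to 0.875 m from the base axis. Payload 12.5 kg.
Tool frame: the origin (TCP) lies on the centre line of the jaws, within the pads' length; the fingertips stand 17 mm ahead of it and the grasp point (between the pads) lies 2 mm behind it; y points along the fingers, z is the direction in which the jaws open and shut, and the axes are right-handed (so a half turn about y gives the same grasp; the last joint's range is limited). The gripper opens to 85 mm and grips with 20 to 120 N. Pads are 22 mm wide; open, the fingers measure 114 mm over their backs; the gripper's body (76 mm by 85 mm) begins 54 mm behind the grasp point. The pads swing forward as they close: fully open they stand 13 mm farther back than shut.
Start: joints at [64.194, 20.094, 94.641, -0, 65.266, -4.847], TCP at [0.197, 0.514, 0.248] pointing down, gripper open.
Joint ranges: [-157.81, 157.81], [-45, 120.19], [0.68, 151.7], [-89.99, 269.99], [4.06, 180], [-164.3, 164.3]. Speed limits (degrees/s): [127.2, 127.2, 159.86, 180, 180, 180].

## Interface

Orientations are given as [roll, pitch, yaw] about the fixed x, y, z axes, in that order (R = Rz(yaw) Ry(pitch) Rx(roll)).
In Python, from cell import ctrl, planner, imaging, order, spotter gives the robot as it stands. The module is installed in compiled form; this text tells all that it offers. Calls block until the motion is done:
- ctrl.move_to(position, orientation): joint-space move of the TCP to a pose.
- ctrl.servo_line(position, feed=0.15, attitude=None, max_force=None): straight line of the TCP; attitude=None keeps the orientation; feed is the mean speed in m/s. With max_force (N) it stops when the force on the tool has changed by that much, and returns True; else False.
- ctrl.move_joints(angles): joint-space move.
- ctrl.grip(opening, newtons=None): opening from 0.0 (shut) to 1.0 (fully open); newtons is the grip in N (None keeps the last); returns when the fingers have stopped.
- ctrl.hold(seconds).
- planner.inverse_kinematics(position, orientation): joint angles nearest the present ones, or None.
- ctrl.get_state(): the state.
- imaging.read_camera(name): name is "side" or "top" or "wrist"; returns the picture (400x640x3 uint8, blue, green, red); there is no depth.
- imaging.camera_info(name): a dict with "fx", "fy", "cx", "cy" (pixels), "world_from_camera" (4x4, takes a point from camera to world coordinates). Camera axes: x right, y up, looking along -z (the intrinsics and any distortion apply to the point x, -y, -z); pixel columns grow to the right and rows downward; lengths in m; the calibration is good to about 2 mm. A picture is of the moment at which its call begins: read the wrist's pose just before it. camera_info takes no time and is no camera call; for the wrist camera it gives the pose at the moment of the call.
A pose or a line that the arm cannot do raises ctrl.IKError and nothing moves.
- order.sign_off(): hands the job in, once; it reports no verdict.
Trained networks look in the newest picture that a camera, given by its name, has taken for a name from the list of things; names that differ only in an ending like _2 or _b are one class to them, and where a whole thing is asked for, a point or a joint stands for the part that bears it (a point fixed in the world has none). Each returns a list of dicts, best first, with "conf" (0 to 1); they miss things now and then, are a little off and sometimes report something else, mostly with a low value. They report only what shows in the picture. A call takes as long as a camera call. They do not tell look-alikes from the thing itself.
- spotter.regions_of(label, camera): "pixels" (400x640 bool, what is visible of it).
- spotter.mark_of(label, camera): "position" ([x, y, z] in m, in the coordinates of the camera as it stood for that picture, good to about 4 mm: a listed point, or the origin of a listed thing).
The state is a dict: "t": time; "joint_pos": joint angles; "dq": joint speeds; "joint_efforts": joint torques, N m; "ee_pos": TCP position; "tcp_rot": TCP orientation; "wrist_force": force on the tool from outside, world axes, zero at the start; "wrist_torque": the same for the moment, N m; "grip_width": opening from 0.0 (shut) to 1.0 (fully open).
Only numpy, scipy, OpenCV 4.12 (cv2) and the standard library are available. Lean on these libraries where they do the work, as an engineer would, in place of code of your own. Each camera call takes 0.05 s, during which the arm holds its last target.

## Working session

There is one attempt and no reset: what is moved stays moved. The work goes in short steps, each a Python script; the robot and the scene stay as the last script left them, time stands still between calls to the robot, and variables do not carry over. Pictures are saved under pics/ and viewed, and the job is handed in when it is done.

```bash
ls; mkdir -p pics; python3 - <<'E'
from cell import ctrl,imaging
import cv2
s=ctrl.get_state(); print(s)
for c in ("top","side","wrist"):
    im=imaging.read_camera(c); cv2.imwrite(f"pics/a_{c}.png",im)
    i=imaging.camera_info(c); print(c,i)
print(ctrl.get_state()['t'])
E
```

```text
pics
{'t': 0.0, 'joint_pos': array([ 6.41934345e+01,  2.01226140e+01,  9.46767132e+01,  3.52469043e-04,
        6.52653939e+01, -4.84653772e+00]), 'dq': array([-3.62420164e-02, -7.70167017e-02, -3.86478350e-02, -8.48683696e-05,
        2.41865601e-02, -3.59252837e-03]), 'joint_efforts': array([-2.02928891e-04, -5.06095290e+01, -2.91416860e+01, -1.70429303e-04,
        4.40483331e-03,  3.34840081e-05]), 'ee_pos': array([0.19657832, 0.51334056, 0.24777646]), 'tcp_rot': array([-9.00644626e+01,  5.78691980e-03, -2.09601787e+01]), 'wrist_force': array([ 0.07393376,  0.19544578, -0.24229099]), 'wrist_torque': array([-0.0063752 ,  0.00258478, -0.02119203]), 'grip_width': 1.004456142549443}
top {'fx': 369.11391659136206, 'fy': 369.11391659136206, 'cx': 320.1280175949292, 'cy': 199.8792210244147, 'world_from_camera': array([[-0.02139594,  0.99132526, -0.12967825,  0.35980471],
       [-0.99933054, -0.02505597, -0.02665829,  0.05942348],
       [-0.02967625,  0.12902106,  0.9911977 ,  1.04245284],
       [ 0.        ,  0.        ,  0.        ,  1.        ]])}
side {'fx': 456.809015560695, 'fy': 456.809015560695, 'cx': 323.81877126928674, 'cy': 210.39822934533726, 'world_from_camera': array([[ 0.83999832,  0.29248098, -0.45700951, -0.07100609],
       [-0.54251737,  0.46642423, -0.69865824, -0.76938026],
       [ 0.00881607,  0.83480735,  0.55047158,  0.76886702],
       [ 0.        ,  0.        ,  0.        ,  1.        ]])}
wrist {'fx': 286.0174236622232, 'fy': 286.0174236622232, 'cx': 320.02160338353707, 'cy': 197.33974575036896, 'world_from_camera': array([[ 3.57323153e-01, -8.96165125e-01, -2.63074576e-01,
         1.31072366e-01],
       [ 9.33980415e-01,  3.42594345e-01,  1.01536694e-01,
         5.40097248e-01],
       [-8.65782109e-04, -2.81987913e-01,  9.59417567e-01,
         3.75103834e-01],
       [ 0.00000000e+00,  0.00000000e+00,  0.00000000e+00,
         1.00000000e+00]])}
0.15
```

View pics/a_top.png

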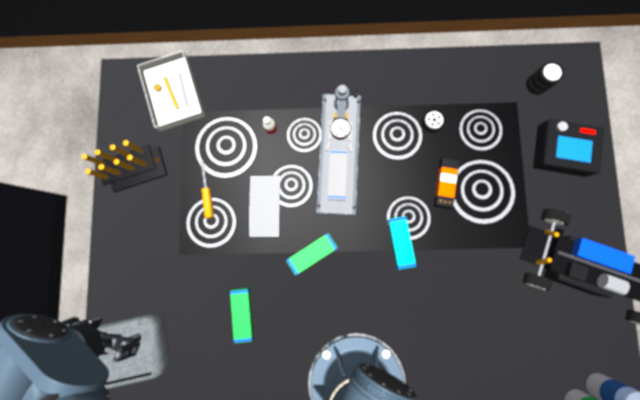

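View pics/a_side.png

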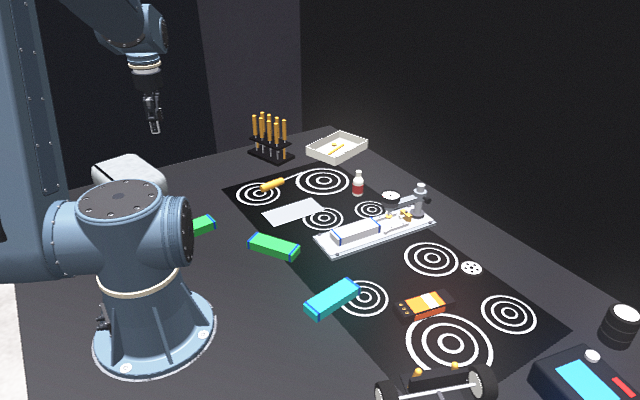

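View pics/a_wrist.png

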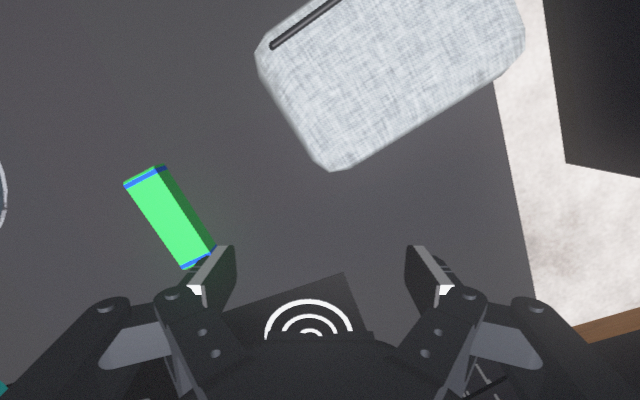

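The top view shows the aluminium block with blue bands on the bed at (338,175). The green blocks at (311,253) and (241,315) and the cyan block at (402,243) are look-alikes. The pack is at (447,183) on the right, the felt at (264,206) on the left, the dial at (341,128), the wheel at (433,120), the bottle at (269,124) and the screwdriver at (206,195).

```bash
cat > h.py <<'E'
from cell import ctrl,planner,imaging,order,spotter
import numpy as np, cv2
from scipy.spatial.transform import Rotation as R
def proj(P,cam,info=None):
    i=info or imaging.camera_info(cam); T=np.linalg.inv(i['world_from_camera'])
    p=T[:3,:3]@np.asarray(P)+T[:3,3]; return np.array([i['cx']+i['fx']*p[0]/-p[2], i['cy']-i['fy']*p[1]/-p[2]])
def ray(uv,z,cam,info=None):
    i=info or imaging.camera_info(cam); T=i['world_from_camera']
    d=T[:3,:3]@np.array([(uv[0]-i['cx'])/i['fx'],-(uv[1]-i['cy'])/i['fy'],-1]); o=T[:3,3]
    return o+d*(z-o[2])/d[2]
def w(P,cam,info=None):
    i=info or imaging.camera_info(cam); T=i['world_from_camera']; return T[:3,:3]@np.asarray(P)+T[:3,3]
def rect(mask,z,cam,info=None):
    c=max(cv2.findContours(mask.astype(np.uint8),cv2.RETR_EXTERNAL,cv2.CHAIN_APPROX_NONE)[0],key=cv2.contourArea)[:,0]
    pts=np.array([ray(p,z,cam,info)[:2] for p in c])*1000
    return cv2.minAreaRect(pts.astype(np.float32))
E
python3 - <<'E'
from h import *
for c in ("top","side"):
    im=imaging.read_camera(c)
    for n in ("gauge","guide_mouth","stop","master","pack","felt","plunger","bezel","zero_mark","needle_tip","wheel","additive","driver"):
        r=spotter.mark_of(n,c)
        print(c,n,[(round(x['conf'],2),np.round(w(x['position'],c)*1000).astype(int).tolist(),np.round(proj(w(x['position'],c),c)).astype(int).tolist()) for x in r[:6]])
for n,z in (("master",.039),("pack",.0258),("felt",.003),("gauge",.014)):
    imaging.read_camera("top")
    for x in spotter.regions_of(n,"top")[:6]:
        print(n,round(x['conf'],2),x['pixels'].sum(),rect(x['pixels'],z,"top"))
print(ctrl.get_state()['t'])
im=cv2.imread("pics/a_top.png")[80:260,180:520]
cv2.imwrite("pics/b.png",cv2.resize(im,None,fx=2.35,fy=2.35,interpolation=cv2.INTER_CUBIC))
E
```

```text
top gauge [(0.87, [670, 28, 2], [339, 140])]
top guide_mouth [(0.62, [634, 29, 9], [339, 151])]
top stop [(0.37, [725, 22, 14], [341, 120]), (0.29, [671, 26, 102], [341, 128])]
top master [(0.91, [346, 117, 3], [311, 254]), (0.9, [373, -135, 3], [401, 242]), (0.8, [182, 304, 0], [244, 315]), (0.66, [566, 39, 18], [337, 174]), (0.61, [535, 416, 1], [206, 189])]
top pack [(0.79, [535, -265, -1], [444, 183]), (0.32, [632, 32, 12], [338, 152])]
top felt [(0.87, [485, 250, 2], [263, 205])]
top plunger []
top bezel [(0.84, [672, 27, 104], [340, 128]), (0.39, [703, 225, -3], [272, 131])]
top zero_mark [(0.81, [654, 38, 112], [336, 134])]
top needle_tip []
top wheel [(0.76, [717, -241, -1], [431, 122])]
top additive [(0.72, [703, 225, -1], [272, 131])]
top driver [(0.91, [534, 418, -1], [206, 190])]
side gauge [(0.76, [666, 33, 2], [385, 228]), (0.38, [667, 29, 102], [389, 199])]
side guide_mouth [(0.93, [635, 35, 12], [376, 228]), (0.68, [560, 40, 12], [354, 236]), (0.25, [651, 36, 113], [383, 196])]
side stop [(0.47, [721, 30, 16], [401, 219])]
side master [(0.97, [560, 39, 13], [354, 235]
[... 484 characters left out ...]
ster 0.93 1030 ((190.355712890625, 300.7102355957031), (137.62368774414062, 51.87413024902344), 4.941160678863525)
master 0.81 868 ((561.3898315429688, 37.95494842529297), (49.1909065246582, 138.64414978027344), 86.67123413085938)
master 0.56 887 ((346.6705322265625, 112.31761932373047), (47.19398498535156, 137.33245849609375), 31.2654972076416)
pack 0.94 955 ((533.5615844726562, -263.77203369140625), (53.996028900146484, 141.58502197265625), 78.87612915039062)
felt 0.8 1716 ((484.4701843261719, 242.77987670898438), (86.9615249633789, 174.74644470214844), 88.8750991821289)
gauge 0.82 3941 ((641.9937133789062, 28.76101303100586), (113.0859603881836, 380.1785888671875), 85.95762634277344)
1.95
```

View pics/b.png

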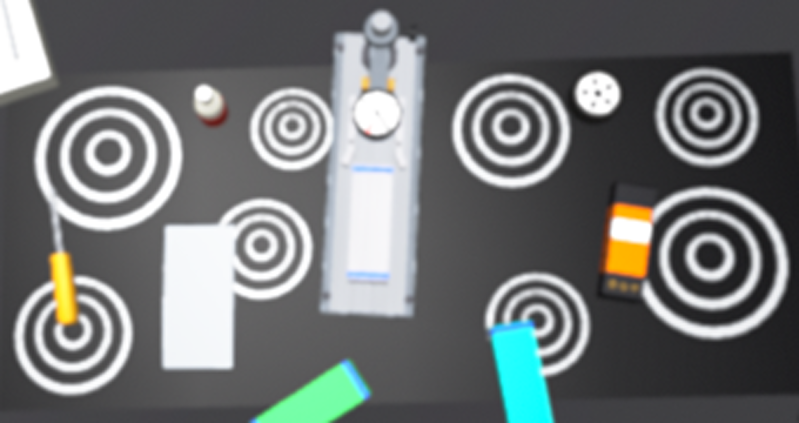

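The crop confirms it. The block on the bed at crop (368,225) is bare aluminium with blue bands, and the look-alikes are green and cyan. I'll take a closer look with the wrist camera.

```bash
python3 - <<'E'
from h import *
ctrl.move_to([0.56,0.033,0.30],[-90,0,-4]); print(ctrl.get_state()['joint_pos'])
info=imaging.camera_info("wrist"); im=imaging.read_camera("wrist"); cv2.imwrite("pics/c.png",im)
np.save("c_info.npy",info,allow_pickle=True)
for n in ("gauge","guide_mouth","stop","master","bezel","zero_mark","needle_tip"):
    r=spotter.mark_of(n,"wrist")
    print(n,[(round(x['conf'],2),np.round(w(x['position'],"wrist",info)*1000,1).tolist(),np.round(proj(w(x['position'],"wrist",info),"wrist",info)).astype(int).tolist()) for x in r[:4]])
for x in spotter.regions_of("master","wrist")[:3]: print(round(x['conf'],2),rect(x['pixels'],.039,"wrist",info))
print(ctrl.get_state()['t'])
E
```

```text
[-1.31492759e+00  1.85169379e+01  8.93332792e+01  8.53371117e-03
  7.21583584e+01 -8.73592133e+01]
gauge [(0.58, [673.2, 27.7, 2.4], [320, 233])]
guide_mouth [(0.74, [665.6, 27.0, 102.0], [320, 259]), (0.67, [636.6, 31.7, 15.1], [321, 214])]
stop []
master [(0.97, [373.8, -132.7, 1.4], [184, 32]), (0.7, [563.7, 39.0, 13.6], [323, 166])]
bezel [(0.97, [666.7, 26.2, 101.3], [319, 259])]
zero_mark [(0.75, [655.2, 34.8, 118.6], [326, 257])]
needle_tip [(0.53, [655.9, 18.3, 117.1], [312, 258]), (0.16, [536.1, -266.0, 2.6], [118, 160])]
0.97 ((563.881103515625, 38.62745666503906), (46.9693717956543, 139.12371826171875), 86.6165771484375)
0.61 ((396.0285339355469, -121.07498168945312), (104.34595489501953, 54.18186569213867), 8.447723388671875)
0.59 ((369.1789245605469, 86.37571716308594), (49.110660552978516, 80.17802429199219), 31.756153106689453)
4.5667
```

View pics/c.png

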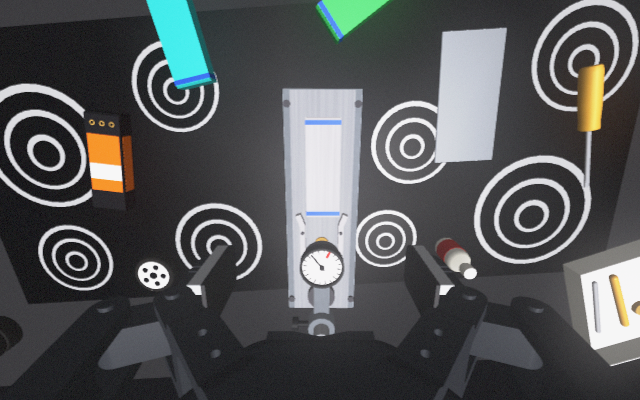

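The wrist view shows the master on the bed at (323,166), the dial at (321,265) and the guide mouths at (302,222) and (342,222). The pack is at (107,160) and the felt at (472,95). Next I'll fit the bed and dial precisely.

```bash
python3 - <<'E'
from h import *
info=np.load("c_info.npy",allow_pickle=True).item()
im=cv2.imread("pics/c.png")
g=cv2.cvtColor(im,cv2.COLOR_BGR2GRAY).astype(float); g=cv2.GaussianBlur(g,(3,3),0)
L=[];Rr=[]
for v in range(100,200,4):
    d=np.diff(g[v]); 
    u=265+np.argmax(d[265:300]); L.append(ray((u+.5,v),.014,"",info)[:2]*1000)
    u=345+np.argmin(d[345:385]); Rr.append(ray((u+.5,v),.014,"",info)[:2]*1000)
L=np.array(L);Rr=np.array(Rr)
for A in (L,Rr):
    k=np.polyfit(A[:,0],A[:,1],1); print(np.degrees(np.arctan(k[0])),np.polyval(k,669),np.std(A[:,1]-np.polyval(k,A[:,0])))
col=g[85:110,320]; d=np.diff(g[:,310]); v=75+np.argmax(d[75:105]); print(v,ray((310,v+.5),.014,"",info)*1000)
c=cv2.resize(im[190:340,245:400],None,fx=5,fy=4,interpolation=cv2.INTER_CUBIC)
c=cv2.resize(im[195:335,250:395],None,fx=4,fy=4,interpolation=cv2.INTER_CUBIC);cv2.imwrite("pics/d.png",c)
for x,y in ((295,213),(347,213)): print(ray((x,y),.024,"",info)*1000)
E
```

```text
-5.128250824932162 -27.85342472773273 1.9683655144372048
-4.084081795647985 96.44901584292454 13.879611616374492
88 [456.69589337  28.26587082  14.        ]
[629.70248458  -7.47966907  24.        ]
[635.02997353  69.98169959  24.        ]
```

View pics/d.png

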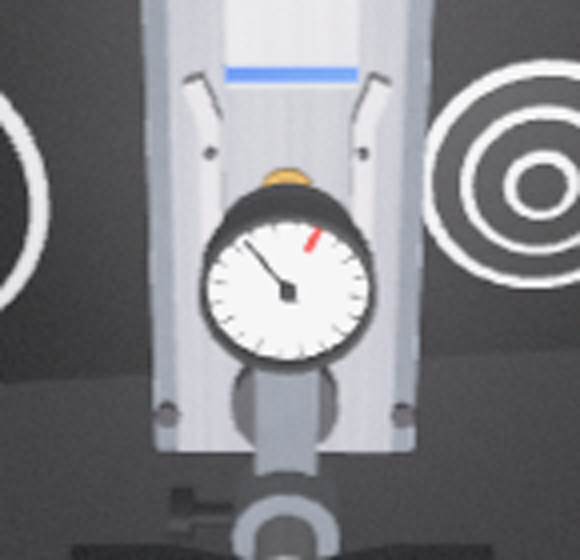

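```bash
python3 - <<'E'
from h import *
info=np.load("c_info.npy",allow_pickle=True).item()
f=lambda u,v,z: np.round(ray((u,v),z,"",info)[:2]*1000,1)
print("near",f(283,89,.014),f(362,89,.014),"far",f(288.25,307.7,.014),f(353.75,307.7,.014))
print("guide mouth outer",f(298.2,214.5,.024),f(345,214.5,.024))
print("dial",f(250+287/4,195+290/4,.1125), "hub",f(250+288/4,195+291/4,.1125))
for u,v in ((201,290),(373,290),(287,219),(287,359)): print(f(250+u/4,195+v/4,.115))
print("master", "front",f(250+225/4,195+82/4,.039),f(250+358/4,195+82/4,.039))
E
```

```text
near [454.8  -8.3] [462.2  98.5] far [802. -36.] [809.7  75. ]
guide mouth outer [632.4  -2.9] [637.2  66.9]
dial [672.3  29.2] hub [672.7  29.5]
[669.   3.]
[672.7  55.6]
[646.9  30.9]
[695.   27.6]
master front [629.4  10.1] [632.7  57.9]
```

```bash
cat >> h.py <<'E'
GO=np.array([0.6715,0.0293]); GY=-4.2
def G(x,y,z):
    """gauge frame mm -> world m"""
    a=np.radians(GY); return [GO[0]+(x*np.cos(a)-y*np.sin(a))/1000, GO[1]+(x*np.sin(a)+y*np.cos(a))/1000, z/1000]
def inG(p):
    a=np.radians(GY); d=(np.asarray(p)[:2]-GO)*1000; return np.round([d[0]*np.cos(a)+d[1]*np.sin(a), -d[0]*np.sin(a)+d[1]*np.cos(a)],1)
ORI=[-90,0,GY]
def st(m=""):
    s=ctrl.get_state(); a=np.radians(GY); f=s['wrist_force']
    print(m,"t",round(s['t'],2),"G",inG(s['ee_pos']),"z",round(s['ee_pos'][2]*1000,1),"F",np.round([f[0]*np.cos(a)+f[1]*np.sin(a),-f[0]*np.sin(a)+f[1]*np.cos(a),f[2]],1),"w",round(s['grip_width'],3)); return s
def push(x0,y):
    for x,v,m in ((-163,.06,15),(-138,.025,20),(-123,.03,14),(-98,.012,10)):
        if x<=x0: continue
        r=ctrl.servo_line(G(x,y,38),feed=v,max_force=m); st(f"->{x} {r}")
        if r and x>-138: break
E
python3 - <<'E'
from h import *
ctrl.grip(0.0,20)
ctrl.move_to(G(-208,1,80),ORI)
ctrl.servo_line(G(-208,1,38),feed=.1,max_force=10); st()
push(-208,0.8)
info=imaging.camera_info("wrist"); cv2.imwrite("pics/e.png",imaging.read_camera("wrist"))
E
```

```text
t 6.85 G [-207.5    1. ] z 38.4 F [0.2 0.5 0.3] w 0.003
->-163 False t 7.75 G [-163.     0.8] z 37.9 F [ 0.1 -0.7 -0.2] w -0.003
->-138 False t 8.9 G [-138.4    0.8] z 37.8 F [-5.6 -0.4  2.5] w 0.003
->-123 False t 9.55 G [-122.9    0.8] z 37.9 F [-1.8 -1.  -0.6] w -0.002
->-98 True t 10.73 G [-110.5    0.8] z 37.5 F [ 0.1 -0.3  0.1] w 0.001
```

View pics/e.png

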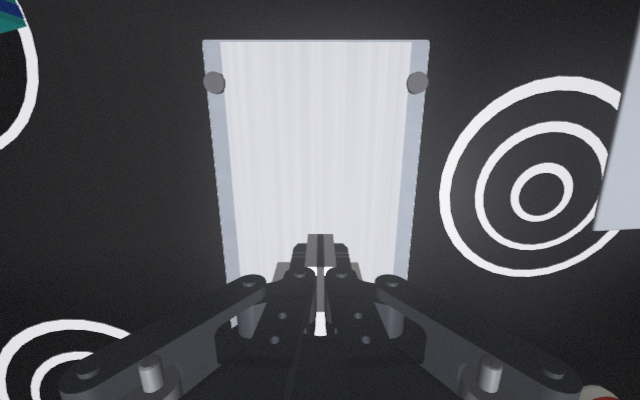

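The block ran under the foot and the push stopped at -110.5, but the force has since dropped to zero. I'll feel again, slower.

```bash
python3 - <<'E'
from h import *
for k in range(2):
    r=ctrl.servo_line(G(-104,.8,38),feed=.008,max_force=9); st(r)
E
```

```text
True t 11.3 G [-110.5    0.8] z 36.6 F [-0.9  0.1  0.7] w 0.004
True t 11.74 G [-110.5    0.7] z 36.2 F [ 0.2  0.2 -0.4] w 0.002
```

It stopped at -110.5 every time, which puts the front end at about +39.5 mm, so the master is home. Now I'll let go and look at the dial.

```bash
cat >> h.py <<'E'
def dial(name, guess=None):
    """rectified gauge-frame dial (8 px/mm, up=+y gauge, right=+x)"""
    info=imaging.camera_info("wrist"); im=imaging.read_camera("wrist"); cv2.imwrite(f"pics/{name}_raw.png",im)
    c=30; src=[];dst=[]
    for x,y in ((-c,-c),(c,-c),(c,c),(-c,c)):
        p=G(x,y,112.5); src.append(proj(p,"",info)); dst.append(((x+c)*8,(c-y)*8))
    H=cv2.getPerspectiveTransform(np.float32(src),np.float32(dst))
    r=cv2.warpPerspective(im,H,(480,480),flags=cv2.INTER_CUBIC); cv2.imwrite(f"pics/{name}.png",r); return r
E
python3 - <<'E'
from h import *
ctrl.servo_line(G(-130,.8,38),feed=.1)
ctrl.servo_line(G(-130,0,150),feed=.25)
ctrl.grip(1.0)
ctrl.move_to(G(-22,0,190),ORI); ctrl.hold(.3); st()
dial("f")
for n in ("zero_mark","needle_tip","bezel"):
    info=imaging.camera_info("wrist")
    for x in spotter.mark_of(n,"wrist")[:2]: print(n,x['conf'],inG(w(x['position'],"",info)), w(x['position'],"",info)[2])
st()
E
```

```text
t 14.3 G [-22.5   0.1] z 189.9 F [-0.9  0.2 -0.5] w 1.0
zero_mark 0.6 [-17.9   6.5] 0.11708536177207951
needle_tip 0.52 [-12.4  14.3] 0.11506327426106297
bezel 0.56 [-3.1 -3.1] 0.09956149487270485
bezel 0.23 [  62.4 -268.4] 0.0030140977645836675
 t 14.5 G [-22.1   0. ] z 190.1 F [-0.9  0.3 -0.3] w 0.997
```

View pics/f.png

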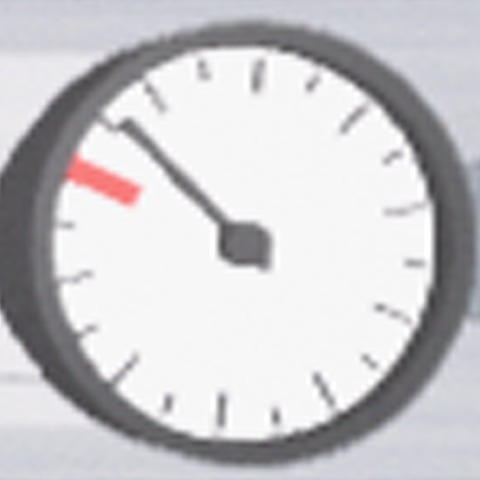

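View pics/f_raw.png

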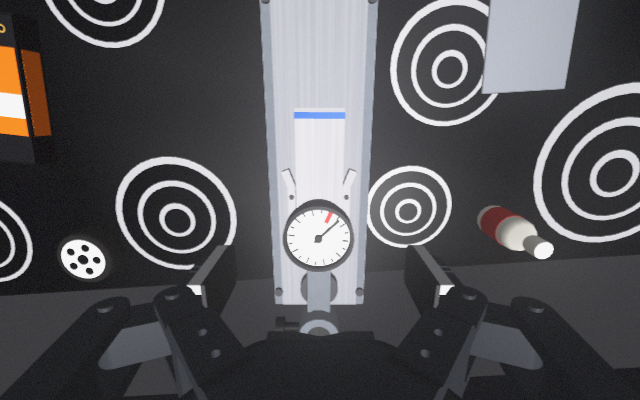

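The rectified dial shows the needle at about 134.6° (tip at 125,122), the red mark at about 157° and the dial centre at (244,242). The bezel needs about 22.7° clockwise.

```bash
cat >> h.py <<'E'
def angles(r):
    c=np.array([244.,242.5])
    g=r.min(axis=2).astype(float); mx=r.max(axis=2).astype(float)
    m=cv2.inRange(r,(0,0,150),(170,170,255)); 
    k=r[...,2].astype(float)-r[...,0]; yy,xx=np.mgrid[:480,:480]; rad=np.hypot(xx-c[0],yy-c[1])
    # face centre from white blob
    wht=((r.max(axis=2)>200)&(rad<215)).astype(np.uint8); wht=cv2.morphologyEx(wht,cv2.MORPH_CLOSE,np.ones((25,25)))
    n,l,s,ce=cv2.connectedComponentsWithStats(wht); cc=max(cv2.findContours((l==l[300,300]).astype(np.uint8),cv2.RETR_EXTERNAL,cv2.CHAIN_APPROX_NONE)[0],key=len)
    e=cv2.fitEllipse(cv2.convexHull(cc)); 
    R_=np.where((k>50)&(rad<190)); z=np.degrees(np.arctan2(-(R_[0].mean()-c[1]),R_[1].mean()-c[0]))
    D=(g<130)&(k<40)&(rad>45)&(rad<165); lab=cv2.connectedComponents(D.astype(np.uint8))[1]
    b=np.argmax([0]+[(lab==i).sum() for i in range(1,lab.max()+1)]); N=np.where(lab==b); 
    nd=np.degrees(np.arctan2(-(N[0].mean()-c[1]),N[1].mean()-c[0]))
    # needle line fit
    vx,vy,x0,y0=cv2.fitLine(np.float32(np.stack([N[1],N[0]],1)),cv2.DIST_L2,0,.01,.01).ravel()
    print("ellipse",np.round(e[0],1),np.round(e[1],1),"zero",round(z,1),"needle",round(nd,1),"needle line",round(np.degrees(np.arctan2(-vy,vx)),1),"npx",len(N[0]),len(R_[0]),"diff",round(z-nd,1)); return z,nd
E
python3 - <<'E'
from h import *
angles(cv2.imread("pics/f.png"))
for a in (12,-12): print(planner.inverse_kinematics(G(.5,-.3,113),[-90,0,GY+a]))
E
```

```text
ellipse [242.9 243.5] [378.9 392.1] zero 156.6 needle 135.1 needle line -45.9 npx 710 1804 diff 21.5
[ -1.49619501  41.08160824  80.68937164   0.          58.22902012
 -99.29619501]
[ -1.49619501  41.08160824  80.68937164   0.          58.22902012
 -75.29619501]
```

```bash
cat >> h.py <<'E'
def turn(deg,a0,c=(.5,-.3)):
    """turn bezel clockwise by deg starting at jaw yaw GY+a0"""
    ctrl.move_to(G(*c,150),[-90,0,GY+a0])
    ctrl.servo_line(G(*c,113),feed=.12,max_force=10); st("down")
    ctrl.grip(.45,20); ctrl.grip(0.0,20); st("gripped")
    n=max(1,int(abs(deg)//6))
    ctrl.servo_line(G(*c,113),feed=.02,attitude=[-90,0,GY+a0-deg]) ; st("turned")
    ctrl.hold(.15); ctrl.grip(1.0)
    ctrl.servo_line(G(*c,150),feed=.15)
    ctrl.move_to(G(-22,0,190),ORI); ctrl.hold(.3)
E
python3 - <<'E'
from h import *
turn(22,10); st(); angles(dial("g"))
E
```

```text
down t 15.26 G [ 0.7 -0.3] z 113.9 F [-0.4  0.3  0.1] w 0.998
gripped t 15.87 G [ 1.1 -1. ] z 114.3 F [-2.  -4.2  4.7] w 0.617
turned t 16.4 G [ 1.1 -1.9] z 114.3 F [-1.4 -9.4  6.2] w 0.624
 t 17.99 G [-22.2  -0.1] z 188.8 F [-0.2  0.4  0.2] w 1.0
ellipse [242.7 243.5] [379.2 391.8] zero 136.0 needle 134.9 needle line -46.4 npx 892 1228 diff 1.0
```

View pics/g.png

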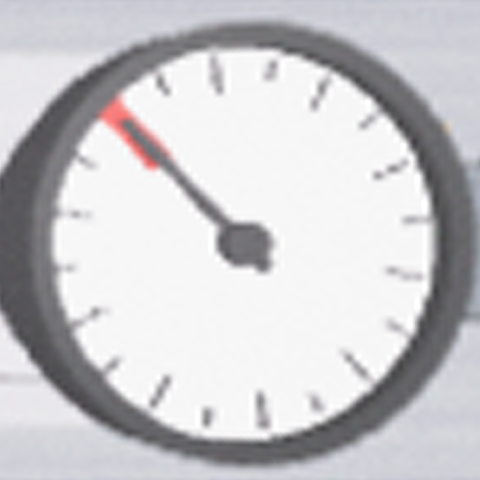

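```bash
cat >> h.py <<'E'
def fine(r,cs=((244.,242.5),(242.8,243.5))):
    for c in cs:
        p=cv2.warpPolar(r,(240,3600),c,240,cv2.WARP_POLAR_LINEAR|cv2.INTER_CUBIC).astype(float)
        o=[]
        for q in range(112,166,6):
            row=p[:,q-2:q+3].mean(1); red=(row[:,1]<row[:,2]*.80)&(row[:,2]>120); dk=row[:,2]<150
            a=-np.arange(3600)/10%360
            s=(a>90)&(a<180); u=np.where((row[:,1]<190)&s)[0]
            wr=np.clip(235-row[:,2],0,None)*s   # darkness in red channel = needle
            wb=np.clip(235-row[:,1],0,None)*s
            o.append((round((a[u[0]]+a[u[-1]])/2,1),round((a*wr*(wr>30)).sum()/max((wr*(wr>30)).sum(),1),1)))
        print(c,o, np.round(np.mean(o[1:],0),2))
E
python3 - <<'E'
from h import *
fine(cv2.imread("pics/g.png"))
r=cv2.imread("pics/g.png")[80:200,80:200]; cv2.imwrite("pics/g2.png",cv2.resize(r,None,fx=4,fy=4))
E
```

```text
(244.0, 242.5) [(np.float64(134.6), np.float64(134.7)), (np.float64(135.7), np.float64(134.6)), (np.float64(136.1), np.float64(134.9)), (np.float64(135.8), np.float64(135.0)), (np.float64(135.6), np.float64(135.0)), (np.float64(135.5), np.float64(134.8)), (np.float64(135.4), np.float64(135.0)), (np.float64(119.1), np.float64(126.8)), (np.float64(118.8), np.float64(124.3))] [131.5  132.55]
(242.8, 243.5) [(np.float64(133.8), np.float64(133.9)), (np.float64(135.0), np.float64(133.9)), (np.float64(135.4), np.float64(134.2)), (np.float64(135.1), np.float64(134.4)), (np.float64(134.9), np.float64(134.3)), (np.float64(134.9), np.float64(134.2)), (np.float64(134.8), np.float64(134.4)), (np.float64(118.6), np.float64(127.2)), (np.float64(118.3), np.float64(123.8))] [130.88 132.05]
```

View pics/g2.png

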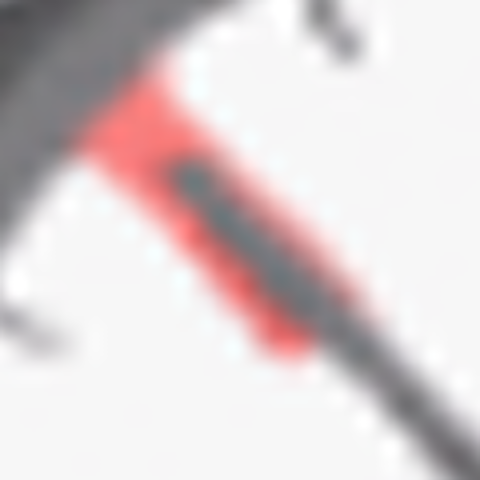

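The mark looks about 0.8° anticlockwise of the needle, though some of that may be parallax. I'll check from straight above.

```bash
python3 - <<'E'
from h import *
ctrl.servo_line(G(64,0,190),feed=.15); ctrl.hold(.2); st()
i=imaging.camera_info("wrist"); print(inG(i['world_from_camera'][:3,3]))
r=dial("i"); angles(r); fine(r)
c=r[80:200,80:200]; cv2.imwrite("pics/i2.png",np.hstack([cv2.resize(c,None,fx=3.3,fy=3.3),cv2.resize(r,(396,396))]))
E
```

```text
t 18.97 G [63.6  0.1] z 190.3 F [-0.1  0.2  0.6] w 0.998
[-6.8  1.1]
ellipse [238.  243.7] [390.  391.8] zero 135.6 needle 136.9 needle line -45.7 npx 723 1193 diff -1.3
(244.0, 242.5) [(np.float64(136.8), np.float64(137.2)), (np.float64(136.5), np.float64(137.3)), (np.float64(136.4), np.float64(137.0)), (np.float64(136.4), np.float64(136.8)), (np.float64(136.2), np.float64(136.6)), (np.float64(136.2), np.float64(136.4)), (np.float64(136.1), np.float64(136.3)), (np.float64(119.8), np.float64(128.6)), (np.float64(134.8), np.float64(130.6))] [134.05 134.95]
(242.8, 243.5) [(np.float64(136.0), np.float64(136.4)), (np.float64(135.8), np.float64(136.5)), (np.float64(135.8), np.float64(136.2)), (np.float64(135.6), np.float64(136.1)), (np.float64(135.6), np.float64(136.0)), (np.float64(135.6), np.float64(135.8)), (np.float64(135.4), np.float64(135.7)), (np.float64(119.4), np.float64(129.1)), (np.float64(134.6), np.float64(131.1))] [133.48 134.56]
```

View pics/i2.png

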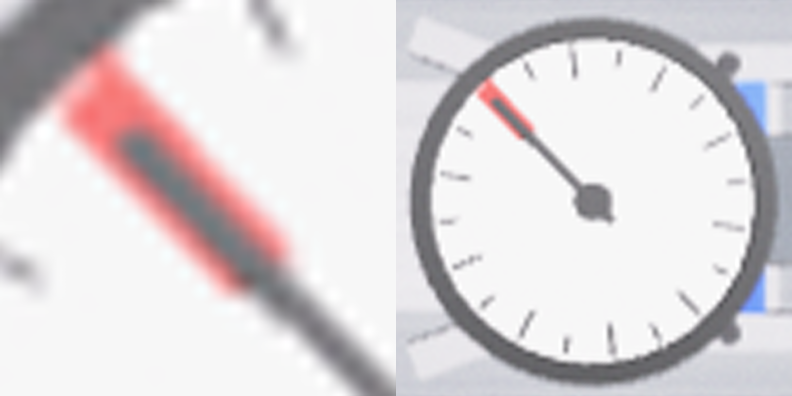

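From straight above (camera 7 mm off axis) the needle lies down the middle of the mark within about 0.5°, so the zero is set. Before moving I'll refine the felt and pack poses from the first wrist picture.

```bash
python3 - <<'E'
from h import *
info=np.load("c_info.npy",allow_pickle=True).item()
im=cv2.imread("pics/c.png")
f=lambda u,v,z: np.round(ray((u,v),z,"",info)[:2]*1000,1)
hs=cv2.cvtColor(im,cv2.COLOR_BGR2GRAY)
m=np.zeros_like(hs); s=(hs>120); s[:, :430]=0; s[:,512:]=0; s[175:]=0
n,l,stt,c=cv2.connectedComponentsWithStats(s.astype(np.uint8)); k=l[95,470]; M=cv2.morphologyEx((l==k).astype(np.uint8),cv2.MORPH_OPEN,np.ones((15,15)))
print("felt",M.sum(),rect(M,.003,"",info))
cv2.imwrite("pics/j.png",cv2.resize(im[90:230,60:240],None,fx=4,fy=4,interpolation=cv2.INTER_CUBIC))
E
```

```text
felt 7993 ((484.996337890625, 248.0970916748047), (85.5019302368164, 174.68673706054688), 89.2608413696289)
```

View pics/j.png

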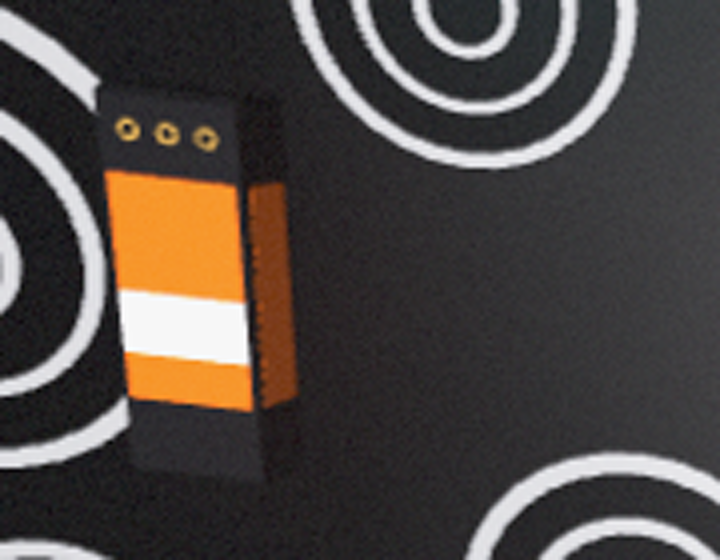

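```bash
python3 - <<'E'
from h import *
info=np.load("c_info.npy",allow_pickle=True).item()
P=np.array([ray(p,.0258,"",info)[:2]*1000 for p in ((84.75,111.75),(119.5,115),(125.75,210.75),(93.25,207.5))]); print("pack",P.mean(0),cv2.minAreaRect(P.astype(np.float32)))
ctrl.move_to(G(-86,0,150),ORI)
ctrl.servo_line(G(-86,0,60),feed=.25)
ctrl.servo_line(G(-86,0,36),feed=.08,max_force=8); st("down")
ctrl.grip(0.0,40); st("grip")
r=ctrl.servo_line(G(-172,0,36),feed=.06,max_force=25); st(f"drawn {r}")
ctrl.grip(1.0)
ctrl.servo_line(G(-115,0,36),feed=.15,max_force=8); st("mid")
ctrl.grip(0.0,70); st("grip2")
ctrl.servo_line(G(-115,0,130),feed=.2,max_force=40); st("lifted")
cv2.imwrite("pics/k.png",imaging.read_camera("wrist"))
E
```

```text
pack [ 536.96605386 -266.86168179] ((536.7269897460938, -267.13995361328125), (47.3255615234375, 138.62197875976562), 78.67456817626953)
down t 20.64 G [-86.1  -0. ] z 35.8 F [ 0.1 -0.3  0.2] w 1.002
grip t 21.09 G [-85.8  -0. ] z 36.5 F [-2.  -0.9  6.8] w 0.54
drawn False t 22.68 G [-1.718e+02  1.000e-01] z 36.5 F [ 2.1 -0.   7.2] w 0.541
mid t 23.68 G [-116.   -0.] z 35.6 F [ 0.2  0.8 -0.4] w 0.998
grip2 t 24.13 G [-1.152e+02  1.000e-01] z 36.4 F [-2.2  1.   6.2] w 0.534
lifted t 24.75 G [-1.158e+02 -1.000e-01] z 128.8 F [ 0.9 -0.5 -4. ] w 0.54
```

View pics/k.png

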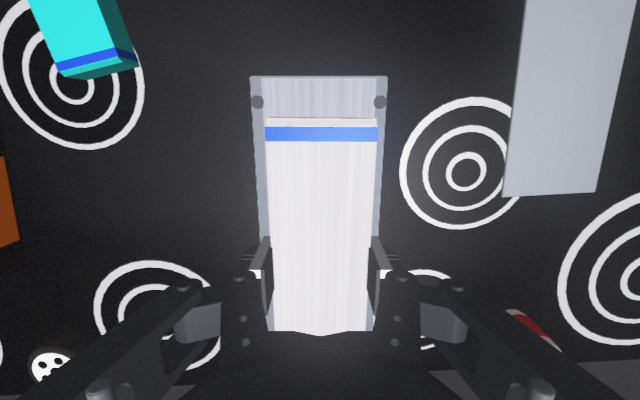

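The master is held level and gripped at its middle. The felt's far corners show at (503,196) and (595,191).

```bash
python3 - <<'E'
from h import *
info=imaging.camera_info("wrist")
a,b=[ray(p,.003,"",info)[:2]*1000 for p in ((503,196.5),(595.5,191))]
print(a,b,np.linalg.norm(a-b)); d=(b-a)/np.linalg.norm(b-a); n=np.array([-d[1],d[0]]); print("centre",(a+b)/2+n*87.5,"yaw",np.degrees(np.arctan2(-n[1],-n[0])))
im=cv2.imread("pics/k.png")
# felt centre candidates
ctrl.move_to([.485,.248,.11],[-90,0,-0.8]); ctrl.hold(.15); s=st("hover")
info=imaging.camera_info("wrist"); cv2.imwrite("pics/l.png",imaging.read_camera("wrist")); np.save("l_info.npy",info,allow_pickle=True)
E
```

```text
[570.75487996 206.33008818] [571.62082708 290.08737272] 83.76176084092528
centre [483.69252959 249.11332429] yaw -0.5923466577379947
hover t 25.84 G [-201.2  203.3] z 110.0 F [ 0.2  0.8 -3.6] w 0.536
```

View pics/l.png

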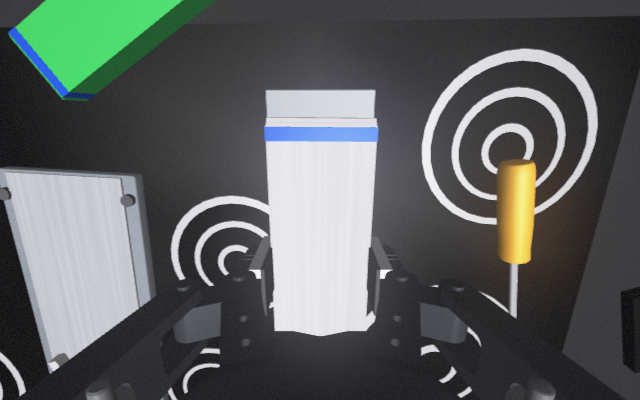

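```bash
python3 - <<'E'
from h import *
info=np.load("l_info.npy",allow_pickle=True).item()
a,b=[ray(p,.003,"",info)[:2]*1000 for p in ((265,90.5),(376.5,90.5))]
d=(b-a)/np.linalg.norm(b-a); n=np.array([d[1],-d[0]]); print(a,b,np.linalg.norm(a-b),"centre",(a+b)/2+n*87.5)
c=((a+b)/2+n*87.5+np.array([484.3,248.5]))/2/1000; print(c)
ctrl.servo_line([c[0],c[1],.035],feed=.15,attitude=[-90,0,-.7])
r=ctrl.servo_line([c[0],c[1],.0245],feed=.03,max_force=5); st(f"placed {r}")
ctrl.grip(1.0); st()
ctrl.servo_line([c[0],c[1],.12],feed=.25)
# go view over pack
ctrl.move_to([.537,-.267,.16],[-90,0,-11.3]); ctrl.hold(.15)
info=imaging.camera_info("wrist"); cv2.imwrite("pics/m.png",imaging.read_camera("wrist")); np.save("m_info.npy",info,allow_pickle=True)
cv2.imwrite("pics/m_top.png",imaging.read_camera("top")[80:270,180:500]); st()
E
```

```text
[397.98810176 206.86110388] [399.31156823 292.59220808] 85.7413190363859 centre [486.13941063 248.37604326]
[0.48521971 0.24843802]
placed True t 26.92 G [-201.6  205.1] z 25.4 F [-0.6 -0.1  6. ] w 0.531
 t 27.39 G [-202.3  204.7] z 24.5 F [-0.4 -0.2 -1.2] w 1.003
 t 30.06 G [-112.3 -304.8] z 160.0 F [ 0.2  0.5 -0. ] w 1.005
```

View pics/m.png

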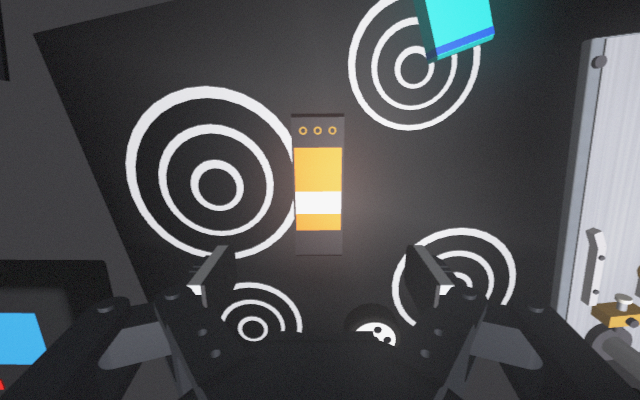

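View pics/m_top.png

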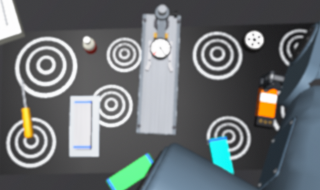

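The top view crop shows the master on the felt at (84,125), centred. The wrist view shows the pack with corners at about (292,115), (344,115), (342,255) and (296,255).

```bash
python3 - <<'E'
from h import *
info=np.load("m_info.npy",allow_pickle=True).item()
P=np.array([ray(p,.0258,"",info)[:2]*1000 for p in ((291.5,114.5),(344,114.5),(342,255),(295.5,255))]); 
c=P.mean(0); ax=(P[2]+P[3]-P[0]-P[1]); yaw=np.degrees(np.arctan2(ax[1],ax[0])); print(P.round(1),c,yaw,np.linalg.norm(ax)/2)
if abs(c[0]-537)<5 and abs(c[1]+267)<5 and abs(yaw+11.3)<4:
    c=c/1000; o=[-90,0,yaw]
    ctrl.servo_line([c[0],c[1],.06],feed=.2,attitude=o)
    r=ctrl.servo_line([c[0],c[1],.0225],feed=.08,max_force=8); st(f"down {r}")
    ctrl.grip(0,60); st("grip")
    ctrl.servo_line([c[0],c[1],.13],feed=.2); st("lift")
    ctrl.move_to(G(-122,0,110),ORI); ctrl.hold(.15); st("hover")
    cv2.imwrite("pics/n.png",imaging.read_camera("wrist"))
E
```

```text
[[ 464.5 -276.1]
 [ 473.4 -230.9]
 [ 607.7 -256.2]
 [ 598.6 -302.4]] [ 536.05349804 -266.40185937] -10.914986888294901 136.6396663033995
down False t 31.32 G [-113.4 -304.8] z 22.3 F [ 0.4 -0.1 -0.3] w 0.997
grip t 31.77 G [-113.  -305.1] z 23.2 F [-1.5 -0.5  6.6] w 0.535
lift t 32.47 G [-114.1 -304.5] z 128.8 F [ 0.6 -0.3 -2.4] w 0.534
hover t 33.78 G [-121.7   -1.1] z 110.0 F [ 0.  -0.3 -2.6] w 0.536
```

View pics/n.png

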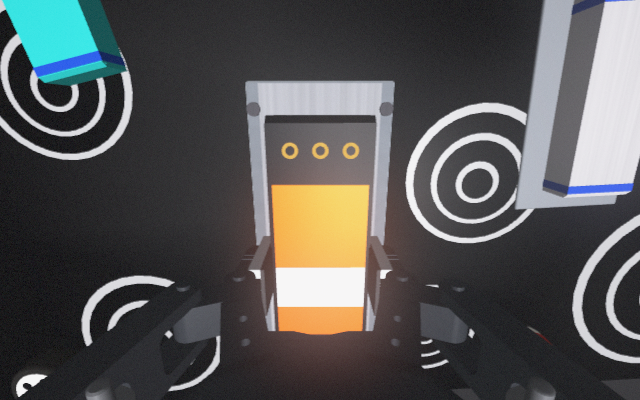

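The pack is level over the bed and in line with the lane. I'll set it down and push it in the same way as the master.

```bash
python3 - <<'E'
from h import *
ctrl.servo_line(G(-122,0,46),feed=.12)
r=ctrl.servo_line(G(-122,0,34.5),feed=.03,max_force=5); st(f"set {r}")
ctrl.grip(1.0)
ctrl.servo_line(G(-122,0,85),feed=.2)
ctrl.servo_line(G(-212,0,85),feed=.2)
ctrl.grip(0.0,20)
ctrl.servo_line(G(-212,0,38),feed=.12,max_force=8); st("behind")
push(-212,0)
for k in range(2):
    r=ctrl.servo_line(G(-104,0,38),feed=.008,max_force=9); st(r)
E
```

```text
set True t 34.88 G [-1.216e+02  1.000e-01] z 37.2 F [-1.   0.2  5.8] w 0.534
behind t 37.65 G [-211.9    0. ] z 38.2 F [-0.4 -0.1 -0.4] w 0.001
->-163 False t 38.62 G [-163.1   -0. ] z 37.9 F [ 0.  -0.6  0.5] w 0.004
->-138 False t 39.77 G [-138.   -0.] z 37.9 F [-2.   0.3 -0.5] w -0.003
->-123 False t 40.42 G [-122.3   -0. ] z 38.3 F [-1.1 -0.2 -1. ] w -0.002
->-98 True t 41.62 G [-110.5    0. ] z 37.5 F [-0.2  0.   1.1] w -0.003
True t 42.01 G [-110.6   -0. ] z 37.0 F [0.6 0.1 0.2] w 0.002
True t 42.42 G [-110.5   -0. ] z 36.5 F [ 0.5 -0.2 -0.2] w -0.003
```

The pack stopped at -110.5, the same place as the master. I'll withdraw and check the dial, the pack, the felt and the bystanders.

```bash
python3 - <<'E'
from h import *
ctrl.servo_line(G(-130,0,38),feed=.1)
ctrl.servo_line(G(-130,0,150),feed=.25)
ctrl.grip(1.0)
ctrl.move_to(G(64,0,190),ORI); ctrl.hold(.2); st()
r=dial("o"); angles(r)
ctrl.move_to([0.45,0.1,0.32],ORI); ctrl.hold(.2)
info=imaging.camera_info("wrist"); cv2.imwrite("pics/p.png",imaging.read_camera("wrist")); 
for n in ("wheel","additive","driver","master"): print(n,[(round(x['conf'],2),np.round(w(x['position'],"",info)*1000).tolist()) for x in spotter.mark_of(n,"wrist")[:4]])
cv2.imwrite("pics/p_side.png",imaging.read_camera("side")); st()
E
```

```text
t 45.16 G [63.3  0.1] z 190.2 F [-0.   0.5 -0.1] w 1.001
ellipse [237.8 243.8] [390.6 392.7] zero 135.8 needle 108.5 needle line -79.8 npx 52 1775 diff 27.3
wheel []
additive [(0.64, [709.0, 223.0, 4.0]), (0.55, [643.0, 32.0, 16.0])]
driver [(0.75, [535.0, 417.0, 3.0])]
master [(0.98, [348.0, 116.0, -0.0]), (0.83, [485.0, 250.0, 3.0]), (0.75, [374.0, -135.0, 3.0])]
 t 46.93 G [-226.    54.3] z 319.9 F [-0.7  1.   0.1] w 1.004
```

View pics/o.png

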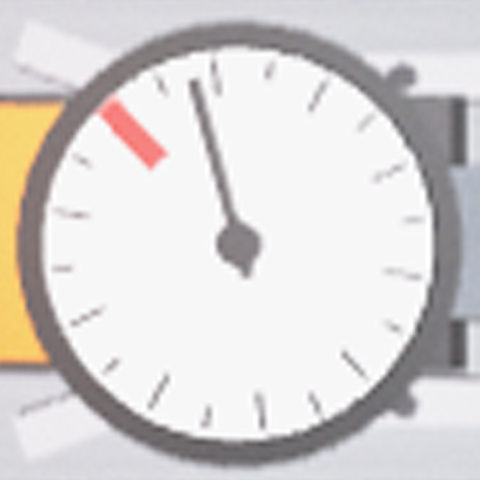

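View pics/p.png

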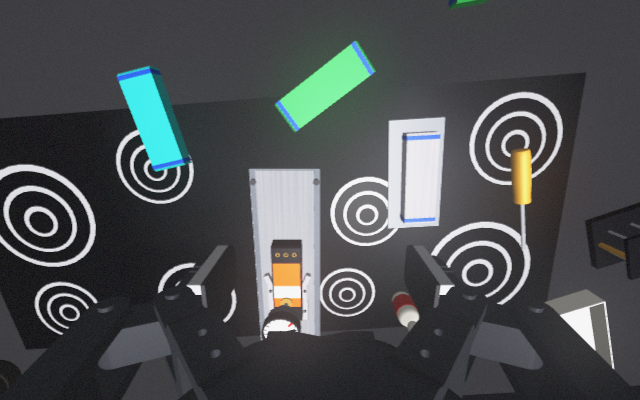

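View pics/p_side.png

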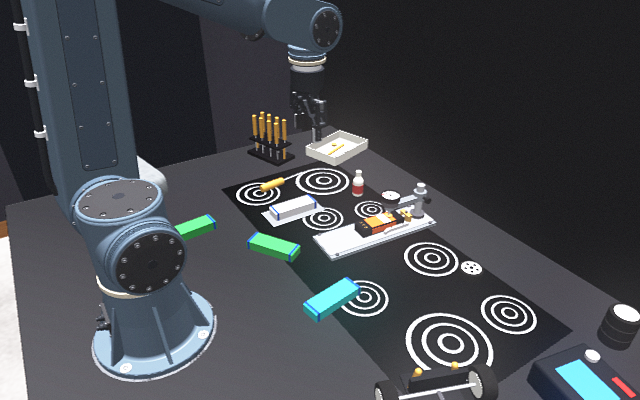

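The needle now stands about 29° clockwise of the mark, which matches the pack's extra 0.8 mm. The mark is unchanged at 135.8° (135.6° before). The master is on its felt, the pack is at the stop, and the bottle, wheel and screwdriver are where they were.

```bash
python3 - <<'E'
from h import *
order.sign_off(); st()
E
```

```text
the job is handed in; nothing more can be done
the job is handed in; nothing more can be done
```

The job is handed in at about 47 s on the robot's clock. The master went home first, the dial was zeroed on it, the master was laid on its felt, and the pack was pushed home in its place.

**What I did**
- **Master:** I pushed it under the plunger with shut fingers until it met the stop. Two more gentle pushes stopped at the same place. I then let go and turned the bezel 22° clockwise to bring the mark under the needle.
- **Swap:** I drew the master out, gripped it again at its middle and laid it on the felt. I lifted the pack onto the bed and pushed it home.

**Last checks**
- **Home:** the pack stopped at the same tool position as the master, -110.5 mm. Both blocks are the same length, and the two repeat pushes agreed within 0.1 mm.
- **Zero:** seen from nearly straight above, the needle lay within about 0.5° of the mark's centre line. A cruder automatic estimate gave -1.3° from that view and about +1° from an oblique view, which I put down to parallax and dial-centre error, so I made no further turn.
- **Reading:** the mark had not moved after the pack went in (135.8°, before 135.6°). The needle stands about 29° further clockwise, as expected for the 0.8 mm difference.
- **Felt:** the master lies about 2 mm from the felt's centre, by the network's position.
- **Bystanders:** the bottle and screwdriver are within about 6 mm of where they were first found, roughly the networks' error. The network missed the wheel in the last wrist picture; in the side picture it shows where it was.

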